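Lock the ribbon-feed pulley and hold its keyed shaft home

ROBOT

A 7-joint arm with a two-finger parallel gripper is mounted at the origin on the work surface. World frame = base frame: x ahead of the robot, y to its left, z up, the work surface at z = 0. Lengths are in m, angles in degrees, forces in N, time in s.
With the tool pointing down it reaches from about 0.4 to 0.85 m from the base axis. Payload 6.9 kg.
Tool frame: the origin (TCP) lies between the finger pads; the fingertips stand 8 mm ahead of it and the grasp point (between the pads) lies 11 mm behind it; z points along the fingers, y is the line along which they close (so a half turn about z gives the same grasp; the last joint's range is limited). The gripper opens to 85 mm and grips with 20 to 120 N. Pads are 22 mm wide; open, the fingers measure 114 mm over their backs; the gripper's body (76 mm by 85 mm) begins 54 mm behind the grasp point. The pads swing forward as they close: fully open they stand 13 mm farther back than shut.
Start: joints at [78.123, 29.078, -13.613, 85.955, 7.202, 65.827, -8.869], TCP at [0.192, -0.595, 0.239] pointing down, gripper open.
Joint ranges: [-176.47, 176.47], [-13.61, 117.27], [-81.72, 77.17], [0.22, 143.17], [-87.28, 267.28], [10, 112.55], [-165.47, 165.47]. Speed limits (degrees/s): [136.94, 136.94, 180, 180, 180, 180, 180].

INTERFACE

Orientations are given as [roll, pitch, yaw] about the fixed x, y, z axes, in that order (R = Rz(yaw) Ry(pitch) Rx(roll)).
In Python, from rig import ctrl gives the robot as it stands. The module is installed in compiled form; this text tells all that it offers.
- The arm moves only by the tool carry_out, never from a script. Its argument "deltas" is a list of rows, each a list of 3 entries, a list of its own where there are three numbers: the opening, from 0 (shut) to 1 (fully open), then the shift along the world's x, y, z in mm, then the turn about the world's z in degrees. In form: [[jaw, [tx, ty, tz], twist], ...]. A call has 1 to 10 rows; each row shifts and turns the commanded pose from where the row before left it; what a row does not reach is not made up. A row lasts 1/10 s, in which the tool goes at most 50 mm and 8.59 degrees, less where a joint would pass 70% of its speed; a pose out of reach is approached as far as the arm can. A call with a gripper value outside its range is refused whole. The fingers move at their own pace and stop on an object; "squeeze" is the grip in N (left out, the last holds). Time passes only in rows, so rows that do not move let the fingers close. It gives the time, the measured TCP pose, the force, the opening and the grip force at its end, in the units of the state.
- ctrl.observe(): the state, without advancing time (a new reading comes with each control period).
- ctrl.grab_frame(name): name is "side" or "top" or "wrist"; returns the picture (480x640x3 uint8, red, green, blue); there is no depth.
- ctrl.get_calibration(name): a dict with "fx", "fy", "cx", "cy" (pixels), "xyz" and "rotation" of the camera in the world. Camera axes: x right, y down, z forward; pixel columns grow to the right and rows downward; lengths in m; the calibration is good to about 2 mm. A picture is of the moment at which its call begins: read the wrist's pose just before it. get_calibration takes no time and is no camera call; for the wrist camera it gives the pose at the moment of the call.
- ctrl.finish_job(): hands the job in; it is judged then, once.
Trained networks look in the newest picture that a camera, given by its name, has taken for a name from the list of things; names that differ only in an ending like _2 or _b are one class to them, and where a whole thing is asked for, a point or a joint stands for the part that bears it (a point fixed in the world has none). Each returns a list of dicts, best first, with "confidence" (0 to 1); they miss things now and then, are a little off and sometimes report something else, mostly with a low value. They report only what shows in the picture. A call takes as long as a camera call. They do not tell look-alikes from the thing itself.
- ctrl.trace(camera, thing): "mask" (480x640 bool, what is visible of it).
- ctrl.mark_of(camera, thing): "at" ([x, y, z] in m, in world coordinates, good to about 4 mm: a listed point, or the origin of a listed thing).
The state is a dict: "t": time; "joint_positions": joint angles; "dq": joint speeds; "effort": joint torques, N m; "tcp_pos": TCP position; "ee_rot": TCP orientation; "wrist_force": force on the tool from outside, world axes, zero at the start; "wrist_torque": the same for the moment, N m; "grip_width": finger opening in m; "finger_force": force on a finger pad.
Only numpy, scipy, OpenCV 4.12 (cv2) and the standard library are available. Lean on these libraries where they do the work, as an engineer would, in place of code of your own. Each camera call takes 0.05 s, during which the arm holds its last target. There are 200 camera calls.

TASK

On the solar-cell bench, slide the red-knobbed bolt all the way into the notch of the ribbon-feed pulley so that the pulley is locked. Then take the T-handled shaft from its rest block, push it into the brass hub, turning it until its key slips into the keyway, and keep pushing until the collar sits flush on the hub with the bolt still home. A spring in the hub pushes the shaft back out, so finish while still gripping it and holding it down fully home; leave the spool, bottle and sponge tin where they are.

Things in the scene. Friction and masses are not known exactly. Their poses are not given: they have to be found in the camera images.
- feeder: Fixed ribbon feeder: aluminium base plate 20 mm thick on the bench. Origin: on the bench, straight below the pulley's axis; z up. The plate is 130 x 140 mm (x, y) under the pulley; a 70 mm wide tongue runs on to y = +175 mm under the bolt. Two dark bolt guides, 34 mm wide (x), 16 mm long (y), tops 38 mm above the bench, stand at y = 83 and 156 mm.
- pulley: Flat aluminium pulley turning on the feeder, 119 mm across, 16 mm thick, its brass hub 52 mm across and rising 60 mm. Origin: on its axis, at its underside, 20 mm above the bench; z up, x towards the keyway, y towards the bolt's notch. It turns easily until bolted, then has 0.06 rad of play either way. It starts within 0.04 rad of the feeder's axes. A red bar on its top marks x.
- bore (a point): Centre of the bore's mouth in the hub's top face, 80 mm above the bench; axes as the pulley's. Bore 20.8 mm across, 44 mm deep; keyway 8.6 mm wide, reaching 16 mm from the axis, full depth. A spring ejector stands in the bore, its top 30 mm below the mouth: it pushes back with 4 N at first touch and 11 N when the shaft is home (12 mm of travel).
- bolt (a joint): Travel of the barrel bolt (m), along the feeder's -y axis towards the pulley: starts drawn back at 0 to 0.006; 0.030 is its stop, its 12 mm round nose then fully in the 18 mm wide notch (the keeper) in the pulley's rim. It needs about 2 N and stays where it is left.
- bolt_knob (a point): Centre of the red ball, 18 mm across, on the bolt's upright handle (14 mm thick post below the ball), 68 mm above the bench; the ball's top is at 77 mm. Moves with the bolt, axes as the feeder's. The post is free between the two guides.
- shaft: Loose keyed shaft, 0.19 to 0.31 kg, upright in its rest block. Origin: centre of its lower tip; z up to the handle, x towards the key. From the tip: 19 mm round, tapered over the first 5 mm; brass key 6 mm wide reaching 14.5 mm from the axis, from 18 to 42 mm above the tip; dark collar; 14 mm stem from 50 to 88 mm. It starts turned 0.5 to 1.2 rad anticlockwise from world x.
- grip (a point): Centre of the shaft's blue T-bar handle, 99 mm above its tip: 72 mm long along y, 16 mm thick (x), 22 mm high. Axes as the shaft's. Pinch the bar across x. Its +y end is yellow: seen from above, the key points a quarter turn clockwise from the yellow end.
- collar (a point): Centre of the underside of the shaft's dark collar (44 mm across, 8 mm thick), 42 mm above the tip; it lies on bore when the shaft is fully home. A yellow stripe on the collar's top points to the key. Axes as the shaft's.
- rest: Fixed black rest block 80 x 80 x 50 mm with a 35 mm hole through it, on which the shaft's collar stands. Origin: centre of its underside on the bench.
- spool: Loose bystander: spool of copper ribbon, 60 mm across, 40 mm high, standing on its flange. Origin: centre of its underside.
- flux: Loose bystander: small white bottle with red cap, 38 mm across, 85 mm high. Origin: centre of its underside.
- sponge_tin: Loose bystander: dark tin 85 x 65 x 25 mm holding a yellow sponge. Origin: centre of its underside.
Mind the look-alikes: they are no part of the job. What is shaped like the shaft but green, purple or white is not meant.

How it is judged:
By the outcome, as a careful person would: the job done as asked, in the order asked, and still so for the second after the job is handed in, while the arm keeps its last pose, push and grip.
It also fails if it takes over 54 s, if anything falls off the work surface, if the arm or the gripper's body presses on something with over 40 N, if the wrist force passes 120 N, or if a joint passes its speed limit or range.

## Working session

There is one attempt and no reset: what is moved stays moved. The work goes in short steps, Python scripts to look and compute and a tool call to move; the robot and the scene stay as the last step left them, time stands still between calls to the robot, and variables do not carry over. Pictures are saved under pics/ and viewed, at most 13 in all, crops included, and the job is handed in when it is done.

Besides the shell and the picture viewer there is one more tool, called after "Emit:" in YAML: its name, and indented under it one key for each argument. carry_out: Moves the arm, as the interface text tells. Its arguments: {"type":"object","properties":{"deltas":{"type":"array","items":{"type":"array"}},"squeeze":{"type":"number"}},"required":["deltas"]}

```bash
mkdir -p pics; cat > h.py <<'E'
from rig import ctrl
import numpy as np, cv2
def save(img,n): cv2.imwrite('pics/'+n,img[:,:,::-1])
def ray(cam,u,v,z):
    c=ctrl.get_calibration(cam); R=np.array(c['rotation']); o=np.array(c['xyz'])
    d=R@np.array([(u-c['cx'])/c['fx'],(v-c['cy'])/c['fy'],1]); return o+d*(z-o[2])/d[2]
def proj(cam,p):
    c=ctrl.get_calibration(cam); q=np.array(c['rotation']).T@(np.array(p)-np.array(c['xyz']))
    return q[0]/q[2]*c['fx']+c['cx'],q[1]/q[2]*c['fy']+c['cy']
E
python3 - <<'E'
from h import *
s=ctrl.observe(); print(s['t'],s['tcp_pos'],s['ee_rot'],s['wrist_force'],s['grip_width'])
a=ctrl.grab_frame('top');b=ctrl.grab_frame('side')
save(a,'top0.png');save(b,'side0.png')
print({k:np.round(v,3).tolist() for k,v in ctrl.get_calibration('top').items()})
for n in ['bore','bolt_knob','grip','collar','feeder','pulley','rest','spool','flux','sponge_tin']:
    for cam in (['top','side'] if n in('bore','bolt_knob','grip','collar','feeder') else ['top']):
        print(n,cam,[(np.round(r['at'],4).tolist(),round(r['confidence'],2)) for r in ctrl.mark_of(cam,n)])
E
```

```text
0.0 [ 0.1921021  -0.59425351  0.23843321] [-1.79900099e+02  2.43195693e-03  1.79228704e+01] [ 0.38475623 -0.03304802 -0.24255029] 0.0854616326258357
{'fx': 529.367, 'fy': 529.367, 'cx': 313.273, 'cy': 241.181, 'xyz': [0.429, -0.027, 1.398], 'rotation': [-171.518, -0.067, -89.86]}
bore top [([0.5745, 0.0458, 0.0805], 0.87)]
bore side [([0.5691, 0.0431, 0.0776], 0.77), ([0.551, -0.3194, -0.0003], 0.55)]
bolt_knob top [([0.5448, 0.1709, 0.0702], 0.55)]
bolt_knob side [([0.5392, 0.1698, 0.0654], 0.92), ([0.5473, -0.3161, 0.1083], 0.59), ([0.7334, 0.218, 0.0013], 0.47)]
grip top [([0.4833, -0.4623, 0.1039], 0.77), ([0.6655, -0.326, 0.0964], 0.63), ([0.5535, -0.3173, 0.1073], 0.59), ([0.4359, -0.3366, 0.0984], 0.56)]
grip side [([0.4325, -0.3353, 0.1037], 0.76), ([0.4833, -0.4612, 0.0993], 0.76), ([0.551, -0.318, 0.1111], 0.75), ([0.6651, -0.3282, 0.098], 0.55)]
collar top [([0.6698, -0.321, 0.0443], 0.81), ([0.5461, -0.3198, 0.0015], 0.74), ([0.4817, -0.4621, 0.0407], 0.56), ([0.4338, -0.336, 0.0452], 0.53)]
collar side [([0.482, -0.4615, 0.0429], 0.96), ([0.5485, -0.3198, 0.0507], 0.93), ([0.6661, -0.3227, 0.0407], 0.91), ([0.4336, -0.3356, 0.0437], 0.76), ([0.5671, 0.0464, 0.0017], 0.71)]
feeder top [([0.569, 0.0452, -0.0026], 0.72)]
feeder side [([0.5704, 0.045, 0.0022], 0.66)]
pulley top [([0.5753, 0.0388, 0.0211], 0.77)]
rest top [([0.5499, -0.3185, -0.001], 0.66)]
spool top [([0.7325, 0.217, 0.0025], 0.91)]
flux top [([0.7185, -0.0562, 0.0001], 0.7), ([0.5442, 0.1692, 0.0687], 0.58)]
sponge_tin top [([0.4678, 0.3588, -0.0022], 0.57)]
```

View pics/top0.png

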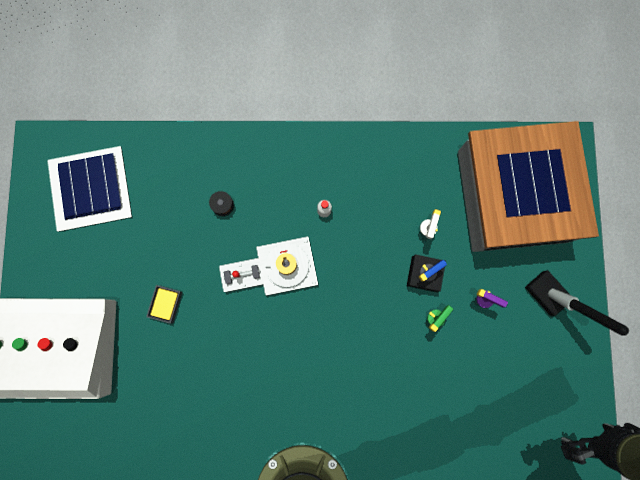

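View pics/side0.png

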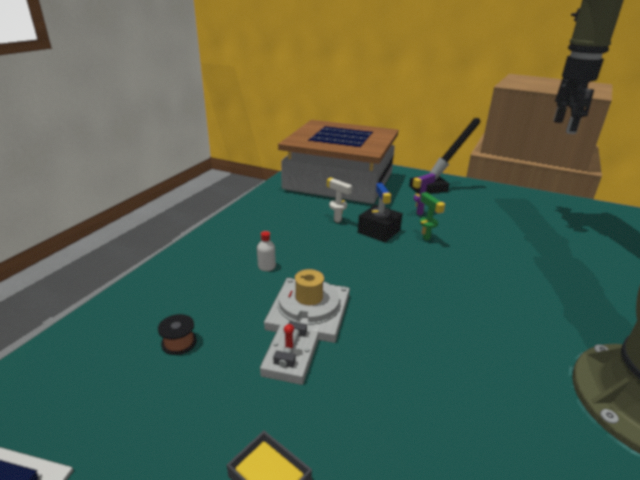

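Seen: the blue T-shaft stands in the black rest at top (432,271). The look-alikes are white (431,224), purple (490,299) and green (439,318). Only the blue one, in the rest, fits. The feeder's hub is at (286,263) and the red knob at (236,274). I'll confirm in a crop and measure yaws.

```bash
cat > h.py <<'E'
from rig import ctrl
import numpy as np, cv2
from scipy.spatial.transform import Rotation as Ro
def save(img,n): cv2.imwrite('pics/'+n,img[:,:,::-1])
def cal(cam):
    c=ctrl.get_calibration(cam); R=np.array(c['rotation'])
    if R.shape==(3,): R=Ro.from_euler('xyz',R,degrees=True).as_matrix()
    return c,R,np.array(c['xyz'])
def ray(cam,uv,z):
    c,R,o=cal(cam); uv=np.atleast_2d(uv).astype(float)
    d=np.c_[(uv[:,0]-c['cx'])/c['fx'],(uv[:,1]-c['cy'])/c['fy'],np.ones(len(uv))]@R.T
    return o+d*((z-o[2])/d[:,2])[:,None]
def proj(cam,p):
    c,R,o=cal(cam); q=R.T@(np.array(p)-o)
    return np.round([q[0]/q[2]*c['fx']+c['cx'],q[1]/q[2]*c['fy']+c['cy']],1)
def axis(pts):
    p=pts[:,:2]; w=np.linalg.svd(p-p.mean(0),full_matrices=False)[2][0]
    return p.mean(0).round(4),np.degrees(np.arctan2(w[1],w[0]))%180
def hsv(img,lo,hi): return cv2.inRange(cv2.cvtColor(img,cv2.COLOR_RGB2HSV),np.array(lo),np.array(hi))>0
E
python3 - <<'E'
from h import *
a=ctrl.grab_frame('top')
print('check proj grip',proj('top',[.551,-.318,.107]),'knob',proj('top',[.542,.170,.068]),'bore',proj('top',[.572,.045,.08]))
crop=np.hstack([cv2.resize(a[200:340,395:525],None,fx=3,fy=3,interpolation=2),cv2.resize(a[225:305,210:330],(390,420),interpolation=2)])
save(crop,'crop0.png')
h=np.zeros((480,640),bool);h[250:295,405:455]=1
m=hsv(a,(105,120,80),(130,255,255))&h; vu=np.argwhere(m); print('blue',len(vu),axis(ray('top',vu[:,::-1],.118)))
y=hsv(a,(22,150,120),(34,255,255))&h; vu=np.argwhere(y);print('yellow px',vu.mean(0)[::-1] if len(vu) else 0)
h[:]=0;h[265:285,225:248]=1
r=(hsv(a,(0,150,80),(8,255,255))|hsv(a,(172,150,80),(180,255,255)))&h; vu=np.argwhere(r);print('red',len(vu),ray('top',vu[:,::-1],.068).mean(0))
t=ctrl.trace('top','feeder')[0]['mask'].astype(np.uint8)
c=max(cv2.findContours(t,0,1)[0],key=cv2.contourArea)[:,0]
w=ray('top',c,.02)[:,:2]; print('feeder rect',cv2.minAreaRect((w*1000).astype(np.float32)))
print(ctrl.get_calibration('wrist'))
E
```

```text
check proj grip [431.9 270. ] knob [234.7 274.6] bore [284.2 262.3]
blue 169 (array([ 0.5542, -0.3237]), np.float64(125.46402192799415))
yellow px [423.35714286 274.21428571]
red 34 [0.54399047 0.16878182 0.068     ]
feeder rect ((559.9266357421875, 92.29559326171875), (131.9760284423828, 245.82325744628906), 11.437226295471191)
{'fx': 413.73207317002976, 'fy': 413.73207317002976, 'cx': 325.31984035145655, 'cy': 233.72808397977332, 'xyz': array([ 0.26816809, -0.57051483,  0.37445256]), 'rotation': array([ 1.62316559e+02,  7.53763249e-02, -7.20847849e+01])}
```

View pics/crop0.png

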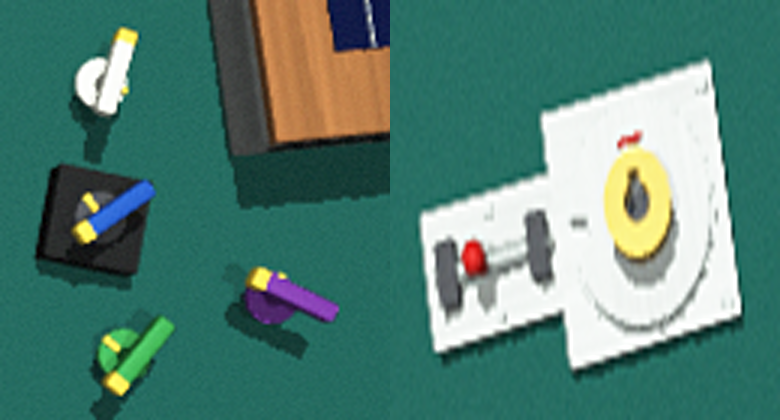

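Confirmed: the blue handle with a yellow end at crop (85,230) is in the black rest. The feeder is turned about 11.5°, and the knob is about (0.543, 0.169). I'll move there.

Emit:
carry_out:
  deltas:
    - [1,[28,40,10],8.3]
    - [1,[28,40,10],8.3]
    - [1,[28,40,10],8.3]
    - [1,[28,40,0],8.3]
    - [1,[28,40,0],8.3]
    - [1,[28,40,0],8.3]
    - [1,[28,40,0],8.3]
    - [1,[28,40,0],8.3]
    - [1,[28,40,0],8.3]
    - [1,[28,40,0],8.3]
  squeeze: 40

```text
t: 1.95
tcp_pos: [0.4731, -0.1931, 0.2697]
ee_rot: [180.0, 0.1, 101.2]
wrist_force: [0.3, -1.0, -0.0]
grip_width: 0.0856
finger_force: 0.0
```

Emit:
carry_out:
  deltas:
    - [1,[10,42,0],0]
    - [1,[10,42,0],0]
    - [1,[10,42,0],0]
    - [1,[10,42,0],0]
    - [1,[10,42,0],0]
    - [1,[10,42,0],0]
    - [1,[10,42,0],0]
    - [1,[0,30,-20],0]
    - [1,[0,20,-20],0]
    - [1,[0,0,0],0]

```text
t: 2.95
tcp_pos: [0.5405, 0.1525, 0.2272]
ee_rot: [-179.8, -0.1, 101.2]
wrist_force: [-0.9, -0.2, 0.1]
grip_width: 0.0855
finger_force: 0.0
```

```bash
python3 - <<'E'
from h import *
s=ctrl.observe(); print(s['t'],s['tcp_pos'],s['ee_rot'],s['wrist_force'],s['joint_positions'])
a=ctrl.grab_frame('wrist');save(a,'w1.png')
for n in ['bore','bolt_knob','feeder','pulley']:
    print(n,[(np.round(r['at'],4).tolist(),round(r['confidence'],2)) for r in ctrl.mark_of('wrist',n)])
print(proj('wrist',[.572,.044,.08]),proj('wrist',[.543,.169,.068]))
E
```

```text
2.95 [0.54054489 0.15250874 0.22720397] [-1.79806683e+02 -9.35743851e-02  1.01223064e+02] [-0.9141815  -0.19823705  0.06771477] [  9.0669815   28.04479122 -42.22568637  96.39770895  20.45965206
  63.74645998 -27.82649597]
bore [([0.5689, 0.0451, 0.0856], 0.81), ([0.5712, 0.0428, 0.0162], 0.59)]
bolt_knob [([0.5401, 0.169, 0.071], 0.8)]
feeder [([0.5693, 0.044, 0.0007], 0.84)]
pulley [([0.5705, 0.0443, 0.018], 0.66)]
[334.1 347.4] [327.9 184.6]
```

View pics/w1.png

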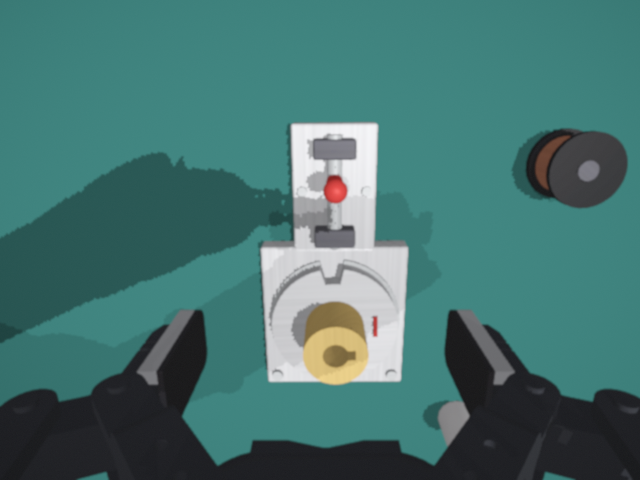

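The wrist view shows the knob at (335,189), the bore at about (337,357), the notch facing the bolt at (333,270) and the keyway to the right. The feeder is aligned with the tool.

```bash
python3 - <<'E'
from h import *
a=ctrl.grab_frame('wrist')
r=(hsv(a,(0,150,60),(8,255,255))|hsv(a,(172,150,60),(180,255,255))); n,l,st,ce=cv2.connectedComponentsWithStats(r.astype(np.uint8))
for i in range(1,n):
    if st[i,4]>40: print(ce[i],st[i,4],ray('wrist',ce[i],.068),ray('wrist',ce[i],.036))
f=ctrl.trace('wrist','feeder')[0]['mask'].astype(np.uint8)
c=max(cv2.findContours(f,0,1)[0],key=cv2.contourArea)[:,0]
print(cv2.minAreaRect((ray('wrist',c,.02)[:,:2]*1000).astype(np.float32)))
# hub top face: bright yellow ellipse
m=hsv(a,(18,60,150),(32,255,255)); n,l,st,ce=cv2.connectedComponentsWithStats(m.astype(np.uint8)); i=1+np.argmax(st[1:,4])
cc=max(cv2.findContours((l==i).astype(np.uint8),0,1)[0],key=cv2.contourArea)[:,0]
w=ray('wrist',cc,.08)[:,:2]*1000; print('hub',cv2.minEnclosingCircle(w.astype(np.float32)),cv2.minEnclosingCircle(cc.astype(np.float32)))
print(ray('wrist',[[337,357],[294,124],[376,124],[262,242],[268,381],[401,380]],.08)[0],ray('wrist',[[294,124],[376,124],[262,242],[268,381],[401,380]],.02)[:,:2])
E
```

```text
[331.42997543 181.56756757] 407 [[0.54505553 0.171714   0.068     ]] [[0.54670863 0.16598098 0.036     ]]
((560.4059448242188, 95.76263427734375), (130.6118927001953, 246.4060821533203), 11.99998950958252)
hub ((574.7075805664062, 49.775474548339844), 32.706302642822266) ((335.743896484375, 339.00811767578125), 37.59433364868164)
[0.57584809 0.03593228 0.08      ] [[ 0.50876114  0.20362716]
 [ 0.57379586  0.21602267]
 [ 0.49764681  0.09909859]
 [ 0.52400414 -0.04348783]
 [ 0.65283307 -0.01795622]]
```

Emit:
carry_out:
  deltas:
    - [0.6,[3,20,-30],0.8]
    - [0.6,[0,0,-40],0]
    - [0.6,[0,0,-40],0]
    - [0.6,[0,0,-30],0]
    - [0.6,[0,0,0],0]
    - [0.6,[0,0,0],0]

```text
t: 3.9
tcp_pos: [0.5457, 0.1692, 0.0901]
ee_rot: [180.0, -0.0, 101.7]
wrist_force: [0.2, 0.1, 0.2]
grip_width: 0.0512
finger_force: 0.0
```

```bash
python3 - <<'E'
from h import *
a=ctrl.grab_frame('wrist');save(a,'w2.png')
s=ctrl.observe(); print(s['t'],s['tcp_pos'],s['ee_rot'],s['wrist_force'])
for n in ['bolt_knob']:
  for c in ('wrist','side'):
    if c=='side': ctrl.grab_frame(c)
    print(n,c,[(np.round(r['at'],4).tolist(),round(r['confidence'],2)) for r in ctrl.mark_of(c,n)])
print(proj('wrist',[.545,.169,.068]))
E
```

```text
3.95 [0.54632305 0.16961019 0.09095689] [ 1.79876300e+02 -2.67125291e-02  1.01686723e+02] [ 0.44414719  0.69383034 -0.95241609]
bolt_knob wrist [([0.5404, 0.1684, 0.0704], 0.63)]
bolt_knob side [([0.5397, 0.1706, 0.0662], 0.77)]
[317.5 296.5]
```

View pics/w2.png

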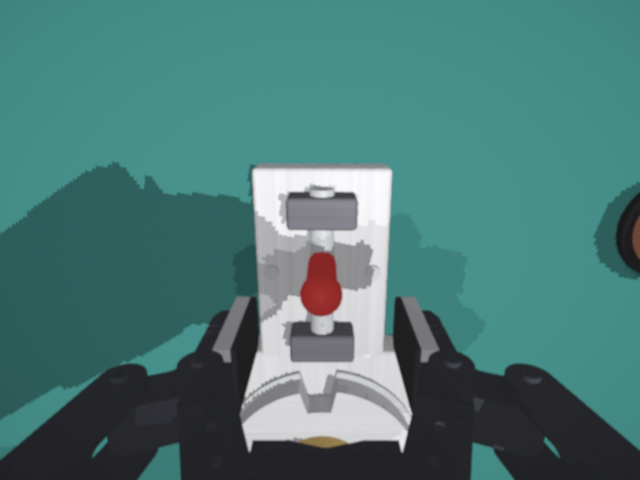

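The knob at (321,296) is centred between the fingers. I'll descend, pinch it and drag it along feeder −y, which is (+0.203, −0.979).

Emit:
carry_out:
  deltas:
    - [0.6,[-1,0,-34],0]
    - [0.6,[0,0,0],0]
    - [0,[0,0,0],0]
    - [0,[0,0,0],0]
    - [0,[0,0,0],0]
    - [0,[0,0,0],0]
    - [0,[0,0,0],0]
  squeeze: 40

```text
t: 4.8
tcp_pos: [0.544, 0.1695, 0.0568]
ee_rot: [180.0, 0.0, 101.7]
wrist_force: [-3.9, -0.9, 6.5]
grip_width: 0.0152
finger_force: 38.8
```

Emit:
carry_out:
  deltas:
    - [0,[1,-5,0],0]
    - [0,[1,-5,0],0]
    - [0,[1,-5,0],0]
    - [0,[1,-5,0],0]
    - [0,[1,-4,0],0]
    - [0,[1,-3,0],0]
    - [0,[0,-2,0],0]
    - [0,[0,0,0],0]

```text
t: 5.6
tcp_pos: [0.5494, 0.143, 0.0568]
ee_rot: [180.0, -0.2, 101.8]
wrist_force: [-7.2, 6.1, 7.1]
grip_width: 0.0155
finger_force: 39.1
```

Emit:
carry_out:
  deltas:
    - [0,[0,-2,0],0]
    - [0,[1,-2,0],0]
    - [0,[0,-1,0],0]
    - [0,[0,0,0],0]
    - [0,[0,0,0],0]

```text
t: 6.1
tcp_pos: [0.5495, 0.1429, 0.0569]
ee_rot: [179.9, -0.5, 102.1]
wrist_force: [-8.6, 16.6, 4.8]
grip_width: 0.0154
finger_force: 39.0
```

It has stopped hard after about 27 mm of travel. I'll release, rise and check.

Emit:
carry_out:
  deltas:
    - [0,[0,4,0],0]
    - [0.6,[0,0,0],0]
    - [0.6,[0,0,0],0]
    - [0.6,[0,0,0],0]
    - [0.6,[0,0,40],0]
    - [0.6,[0,25,50],0]
    - [0.6,[0,25,50],0]
    - [0.6,[0,0,0],0]
    - [0.6,[0,0,0],0]

```text
t: 7.0
tcp_pos: [0.552, 0.1842, 0.1858]
ee_rot: [179.8, 0.0, 101.7]
wrist_force: [-1.1, -0.5, -0.3]
grip_width: 0.0514
finger_force: 0.0
```

```bash
python3 - <<'E'
from h import *
ctrl.grab_frame('wrist'); s=ctrl.observe(); a=ctrl.grab_frame('wrist')
save(cv2.resize(a[100:440,180:500],(640,680)) [:600],'w3.png')
print(s['t'],s['tcp_pos'],s['ee_rot'])
for n in ['bolt_knob','bore','feeder','pulley']:
    print(n,[(np.round(r['at'],4).tolist(),round(r['confidence'],2)) for r in ctrl.mark_of('wrist',n)])
f=np.array([.571,.0445]);y=np.array([-.203,.979]);x=np.array([.979,.203])
for d in (97,100): print(d,proj('wrist',[*(f+y*d/1e3),.068]))
print('bore',proj('wrist',[*f,.08]),(np.array(proj('wrist',[*f,.08]))-[180,100])*2)
# hub dark bore: print candidate dark blob centre
g=cv2.cvtColor(a,cv2.COLOR_RGB2HSV)
E
```

```text
7.05 [0.55143777 0.18293607 0.18439742] [-1.79998369e+02  7.01200992e-02  1.01672130e+02]
bolt_knob [([0.5455, 0.1396, 0.0701], 0.71)]
bore [([0.5714, 0.0413, 0.0836], 0.66)]
feeder [([0.5662, 0.0451, -0.0045], 0.8)]
pulley [([0.5745, 0.0452, 0.0185], 0.9)]
97 [310.2 292. ]
100 [310.1 287.9]
bore [311.2 423.8] [262.4 647.6]
```

View pics/w3.png

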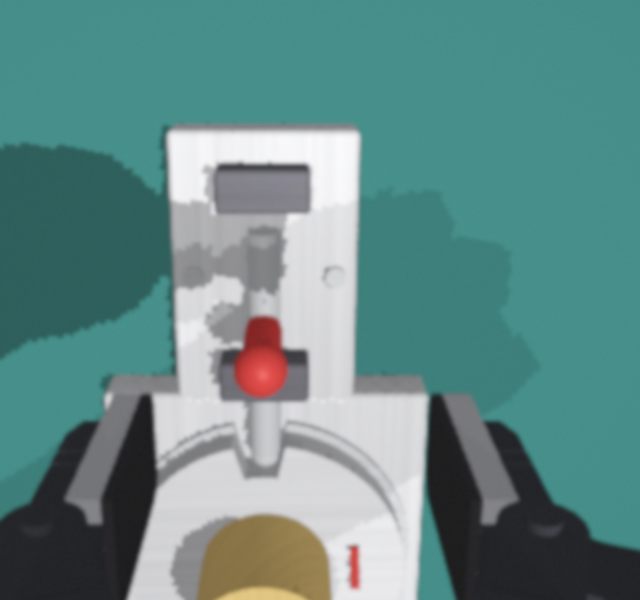

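The bolt nose is in the notch at crop (264,462), and the post at (262,340) is up against the inner guide, so the bolt is home. Next is a settled look at the bore from above, then the shaft.

Emit:
carry_out:
  deltas:
    - [1,[5,-40,40],0]
    - [1,[5,-45,30],0]
    - [1,[5,-45,0],0]
    - [1,[0,-15,0],0]
    - [1,[0,0,0],0]
    - [1,[0,0,0],0]
    - [1,[0,0,0],0]

```text
t: 8.0
tcp_pos: [0.5649, 0.0492, 0.2473]
ee_rot: [-180.0, -0.1, 101.9]
wrist_force: [-0.0, 0.2, -1.0]
grip_width: 0.0856
finger_force: 0.0
```

```bash
python3 - <<'E'
from h import *
ctrl.grab_frame('wrist'); s=ctrl.observe(); a=ctrl.grab_frame('wrist')
print(s['t'],s['tcp_pos'],s['ee_rot'])
print(proj('wrist',[.571,.0445,.08]))
u,v=proj('wrist',[.571,.0445,.08]).astype(int)
m=hsv(a,(15,60,140),(34,255,255)); n,l,st,ce=cv2.connectedComponentsWithStats(m.astype(np.uint8)); i=1+np.argmax(st[1:,4]); print(st[i],ce[i])
print('bore',[(np.round(r['at'],4).tolist(),round(r['confidence'],2)) for r in ctrl.mark_of('wrist','bore')])
c=a[max(v-70,0):v+70,u-90:u+90]; print(u-90,max(v-70,0)); save(cv2.resize(c,None,fx=4,fy=4,interpolation=2),'w4.png')
E
```

```text
8.05 [0.5649651  0.04928438 0.24735109] [-1.79982168e+02 -5.77202746e-02  1.01874873e+02]
[329.3 217.9]
[ 295  185   69   67 2544] [332.43081761 215.31367925]
bore [([0.5709, 0.0415, 0.0834], 0.59)]
239 147
```

View pics/w4.png

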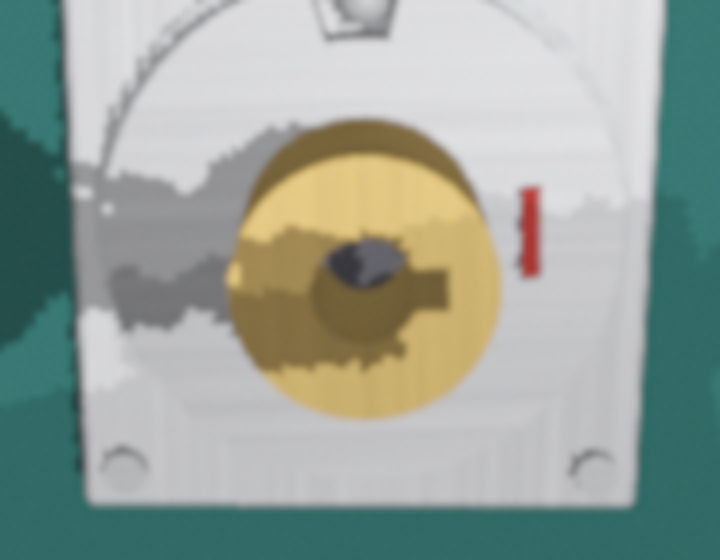

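The hub's top circle is at full-image (330,218.6) against a prediction of (329.3,217.9), so the bore is about (0.5715, 0.044). The keyway is level in the image, so its yaw is about 11.9°. On to the shaft.

Emit:
carry_out:
  deltas:
    - [1,[-2,-46,0],5.5]
    - [1,[-2,-46,0],5.5]
    - [1,[-2,-46,0],5.5]
    - [1,[-2,-46,0],5.5]
    - [1,[-2,-46,0],0]
    - [1,[-2,-46,0],0]
    - [1,[-2,-46,0],0]
    - [1,[0,-45,0],0]
    - [1,[0,0,0],0]
    - [1,[0,0,0],0]

```text
t: 9.15
tcp_pos: [0.5512, -0.3201, 0.2469]
ee_rot: [180.0, -0.1, 123.6]
wrist_force: [0.4, 1.1, 0.5]
grip_width: 0.0855
finger_force: 0.0
```

```bash
python3 - <<'E'
from h import *
ctrl.grab_frame('wrist'); s=ctrl.observe(); a=ctrl.grab_frame('wrist')
print(s['t'],s['tcp_pos'],s['ee_rot'],s['wrist_force'],s['joint_positions'])
print(proj('wrist',[.551,-.318,.118]))
for n in ['grip','collar','rest']: print(n,[(np.round(r['at'],4).tolist(),round(r['confidence'],2)) for r in ctrl.mark_of('wrist',n)])
m=hsv(a,(105,120,60),(130,255,255)); n,l,st,ce=cv2.connectedComponentsWithStats(m.astype(np.uint8)); i=1+np.argmax(st[1:,4]); print(st[i],ce[i])
vu=np.argwhere(l==i)[:,::-1]
print('blue',axis(ray('wrist',vu,.118)), cv2.minAreaRect((ray('wrist',vu,.118)[:,:2]*1000).astype(np.float32)))
y=hsv(a,(22,120,100),(34,255,255));n,l,st,ce=cv2.connectedComponentsWithStats(y.astype(np.uint8))
for i in range(1,n):
    if st[i,4]>30: print('yel',st[i],ce[i],ray('wrist',ce[i],.118),ray('wrist',ce[i],.058))
save(a,'w5.png')
E
```

```text
9.2 [ 0.55168552 -0.31840571  0.24731476] [ 1.79958789e+02 -5.97755249e-02  1.23776411e+02] [0.48378253 0.85604425 0.3612448 ] [ 53.88432044  35.04833451 -46.75382398  82.95413719  25.84313266
  73.14366611  38.62312164]
[321.  223.3]
grip [([0.6649, -0.3227, 0.0975], 0.95), ([0.5474, -0.3151, 0.1098], 0.73), ([0.4303, -0.3385, 0.0971], 0.6), ([0.4808, -0.4635, 0.0979], 0.6)]
collar [([0.4371, -0.3377, 0.0398], 0.95), ([0.4806, -0.4616, 0.0421], 0.74), ([0.6686, -0.3239, 0.0435], 0.69), ([0.5472, -0.319, 0.053], 0.58)]
rest []
[ 310  188   26   84 1935] [322.5498708  229.13178295]
blue (array([ 0.5543, -0.3215]), np.float64(125.34863448854728)) ((554.7169189453125, -322.2205810546875), (16.818485260009766, 58.31098937988281), 34.28290939331055)
yel [128  88  38  25 648] [145.49691358  98.66975309] [[ 0.41844969 -0.31217671  0.118     ]] [[ 0.39776096 -0.3256055   0.058     ]]
yel [195 128  21  13 160] [204.8   134.125] [[ 0.45858333 -0.3105766   0.118     ]] [[ 0.44697819 -0.32364323  0.058     ]]
yel [309 164  27  22 272] [320.47426471 173.17647059] [[ 0.532105   -0.29069331  0.118     ]] [[ 0.53714026 -0.2992597   0.058     ]]
yel [162 288  30  21 315] [179.04444444 298.10793651] [[ 0.49816875 -0.42017693  0.118     ]] [[ 0.49552311 -0.45804977  0.058     ]]
```

View pics/w5.png

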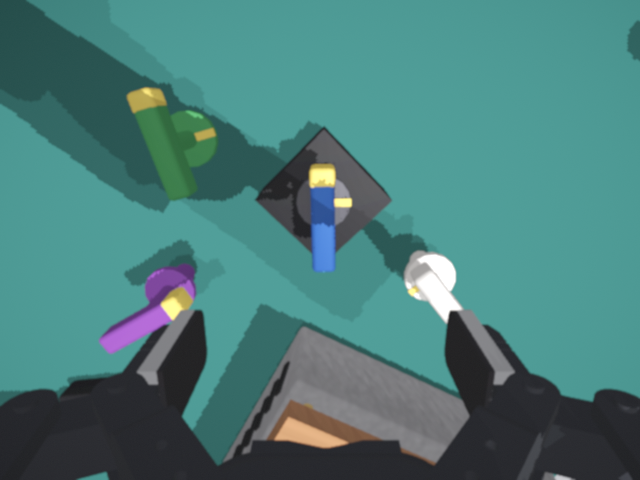

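The blue bar spans rows 164–272 at column 322, with its yellow end at the top. The collar stripe at (343,202) points right, so the key is clockwise from yellow. The grip is about (0.551, −0.317), with the bar at about 124.6°. Descend and grip.

Emit:
carry_out:
  deltas:
    - [0.6,[-1,1,-40],0.8]
    - [0.6,[0,0,-40],0]
    - [0.6,[0,0,-40],0]
    - [0.6,[0,0,-20],0]
    - [0.6,[0,0,-11],0]
    - [0.6,[0,0,0],0]
    - [0.6,[0,0,0],0]

```text
t: 10.1
tcp_pos: [0.5512, -0.3183, 0.0978]
ee_rot: [179.9, 0.1, 124.6]
wrist_force: [-0.2, 0.3, 0.6]
grip_width: 0.0505
finger_force: 0.0
```

Emit:
carry_out:
  deltas:
    - [0,[0,0,0],0]
    - [0,[0,0,0],0]
    - [0,[0,0,0],0]
    - [0,[0,0,0],0]
    - [0,[0,0,0],0]
    - [0,[0,0,0],0]
  squeeze: 90

```text
t: 10.7
tcp_pos: [0.5507, -0.319, 0.0978]
ee_rot: [180.0, 0.1, 124.5]
wrist_force: [-1.7, -0.3, 7.2]
grip_width: 0.0144
finger_force: 87.9
```

Emit:
carry_out:
  deltas:
    - [0,[0,0,10],0]
    - [0,[0,0,25],0]
    - [0,[0,0,35],0]
    - [0,[0,0,35],0]
    - [0,[0,0,10],0]
    - [0,[0,0,0],0]
    - [0,[0,0,0],0]

```text
t: 11.4
tcp_pos: [0.5495, -0.3187, 0.2104]
ee_rot: [-179.9, -0.1, 124.5]
wrist_force: [-0.5, 0.5, -2.0]
grip_width: 0.0148
finger_force: 88.1
```

```bash
python3 - <<'E'
from h import *
ctrl.grab_frame('wrist'); s=ctrl.observe(); a=ctrl.grab_frame('wrist')
print(s['t'],s['tcp_pos'],s['ee_rot'],s['wrist_force'],s['wrist_torque'],s['grip_width'])
p=s['tcp_pos']; zt=p[2]+.011+.011
m=hsv(a,(105,120,40),(130,255,255)); n,l,st,ce=cv2.connectedComponentsWithStats(m.astype(np.uint8)); i=1+np.argmax(st[1:,4]); print('blue',st[i],ce[i])
y=hsv(a,(22,120,60),(34,255,255));n,l,st,ce=cv2.connectedComponentsWithStats(y.astype(np.uint8))
for i in range(1,n):
    if st[i,4]>30: print('yel',st[i],ce[i],ray('wrist',ce[i],zt)-p, 'collar',ray('wrist',ce[i],p[2]+.011-.049)-p)
save(a,'w6.png')
ctrl.grab_frame('side')
for c in('wrist','side'):
  for n in ['grip','collar']: print(c,n,[(np.round(r['at']-p,4).tolist(),round(r['confidence'],2)) for r in ctrl.mark_of(c,n) if np.hypot(*(r['at']-p)[:2])<.05])
E
```

```text
11.45 [ 0.54925582 -0.31860697  0.20980525] [-1.79899496e+02 -1.26854979e-01  1.24519382e+02] [ 0.98170333 -0.04390878 -2.92795789] [-0.03043564 -0.01436854  0.01273197] 0.014426256721006062
blue [ 300  284   52  156 7250] [325.31503448 359.71324138]
yel [103  85  46  29 892] [124.05156951  97.7544843 ] [[-0.08611656  0.03574645  0.022     ]] collar [[-0.10935558  0.02057843 -0.038     ]]
yel [183 132  24  14 199] [194.6281407  138.31658291] [[-0.06596423  0.03709379  0.022     ]] collar [[-0.07852305  0.02263982 -0.038     ]]
yel [ 298  227   75   58 2218] [325.67222723 255.01983769] [[-0.01821386  0.02953762  0.022     ]] collar [[-0.00546628  0.01107907 -0.038     ]]
yel [143 311  35  29 459] [162.90631808 323.23311547] [[-0.04683196 -0.01734194  0.022     ]] collar [[-0.04925119 -0.06064538 -0.038     ]]
wrist grip [([-0.0015, 0.0013, 0.0121], 0.59)]
wrist collar []
side grip [([-0.003, 0.0051, 0.0147], 0.71)]
side collar [([0.0006, 0.0011, -0.0477], 0.92), ([0.001, -0.0006, -0.2154], 0.3)]
```

View pics/w6.png

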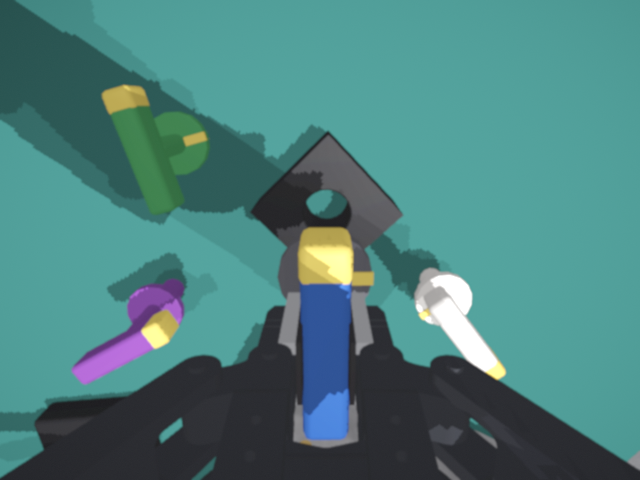

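```bash
python3 - <<'E'
from h import *
s=ctrl.observe(); p=s['tcp_pos']; b=np.array([-.567,.824]); x=np.array([.824,.567])
for g in (.009,.012,.015):
  for uv in ([325,438],[325,229],[325,240],[325,284]):
    d=(ray('wrist',uv,p[2]+g+.011)-p)[0,:2]; print(g,uv,'along',(d@b*1000).round(1),'across',(d@x*1000).round(1))
E
```

```text
0.009 [325, 438] along -33.8 across 1.4
0.009 [325, 229] along 42.0 across 1.5
0.009 [325, 240] along 38.6 across 1.5
0.009 [325, 284] along 24.5 across 1.5
0.012 [325, 438] along -30.9 across 1.4
0.012 [325, 229] along 42.9 across 1.5
0.012 [325, 240] along 39.6 across 1.5
0.012 [325, 284] along 25.9 across 1.5
0.015 [325, 438] along -28.0 across 1.4
0.015 [325, 229] along 43.8 across 1.5
0.015 [325, 240] along 40.6 across 1.5
0.015 [325, 284] along 27.2 across 1.5
```

The grip is firm with the bar square in the pads, and the shaft sits about +3 mm along the bar from the TCP. I'll carry it over the hub to target TCP (0.571, 0.041) at yaw 101.9.

Emit:
carry_out:
  deltas:
    - [0,[2,30,0],-2]
    - [0,[3,45,0],-3]
    - [0,[3,45,0],-3]
    - [0,[3,45,0],-3]
    - [0,[3,45,0],-3]
    - [0,[3,45,0],-3]
    - [0,[3,45,0],-3]
    - [0,[2,40,0],-2.6]
    - [0,[0,20,0],0]
    - [0,[0,0,0],0]

```text
t: 12.75
tcp_pos: [0.5719, 0.0464, 0.2119]
ee_rot: [179.9, -0.1, 102.3]
wrist_force: [0.2, 0.2, -1.6]
grip_width: 0.0144
finger_force: 88.0
```

Emit:
carry_out:
  deltas:
    - [0,[0,0,0],0]
    - [0,[0,0,-10],0]
    - [0,[0,0,-10],0]
    - [0,[0,0,-10],0]
    - [0,[0,0,0],0]
    - [0,[0,0,0],0]

```text
t: 13.35
tcp_pos: [0.5721, 0.0411, 0.1811]
ee_rot: [-179.9, -0.0, 101.9]
wrist_force: [0.1, 0.4, -1.9]
grip_width: 0.0147
finger_force: 88.0
```

```bash
python3 - <<'E'
from h import *
s=ctrl.observe(); a=ctrl.grab_frame('side');b=ctrl.grab_frame('wrist')
p=s['tcp_pos'];print(s['t'],p,s['ee_rot'],s['wrist_force'])
for c in('side','wrist'):
  for n in ['grip','collar','bore','bolt_knob']: print(c,n,[(np.round(r['at'],4).tolist(),round(r['confidence'],2)) for r in ctrl.mark_of(c,n) if np.hypot(*(r['at']-p)[:2])<.15])
u,v=proj('side',[.571,.044,.1]).astype(int); 
save(np.hstack([cv2.resize(a[v-60:v+60,u-50:u+50],(400,480),interpolation=2),cv2.resize(b[150:400,225:425],(384,480))]),'s7.png')
E
```

```text
13.35 [0.57211745 0.04107748 0.18105024] [-1.79942530e+02 -1.80314495e-02  1.01898582e+02] [ 0.11906925  0.37682017 -1.85262179]
side grip [([0.5705, 0.0462, 0.1899], 0.88)]
side collar [([0.5711, 0.0408, 0.1323], 0.84)]
side bore [([0.5663, 0.0414, 0.0763], 0.55)]
side bolt_knob [([0.5461, 0.145, 0.0654], 0.92)]
wrist grip [([0.5698, 0.0444, 0.1917], 0.6)]
wrist collar []
wrist bore [([0.5687, 0.0415, 0.0821], 0.75)]
wrist bolt_knob [([0.5476, 0.1418, 0.0701], 0.73)]
```

View pics/s7.png

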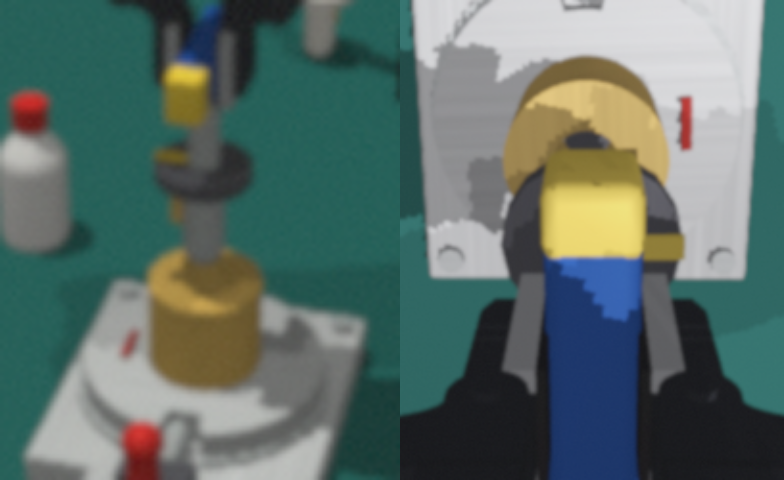

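The side view shows the tip over the bore mouth. The wrist view has the hub about 2 mm towards −x of the shaft. I'll correct that and go down by feel.

Emit:
carry_out:
  deltas:
    - [0,[-2,0,0],0]
    - [0,[0,0,-8],0]
    - [0,[0,0,-4],0]
    - [0,[0,0,-3],0]
    - [0,[0,0,-2],0]
    - [0,[0,0,0],0]

```text
t: 14.45
tcp_pos: [0.5701, 0.0414, 0.1641]
ee_rot: [-180.0, -0.0, 101.9]
wrist_force: [-0.8, -0.1, -1.6]
grip_width: 0.0146
finger_force: 88.0
```

Emit:
carry_out:
  deltas:
    - [0,[0,0,-3],0]
    - [0,[0,0,-3],0]
    - [0,[0,0,-2],0]
    - [0,[0,0,-2],0]
    - [0,[0,0,0],0]

```text
t: 14.95
tcp_pos: [0.5701, 0.0413, 0.1542]
ee_rot: [-180.0, -0.0, 101.9]
wrist_force: [-0.5, 0.5, -1.3]
grip_width: 0.0141
finger_force: 88.0
```

The tip is about 15.6 mm into the bore without contact force. Next is the key entry.

Emit:
carry_out:
  deltas:
    - [0,[0,0,-2],0]
    - [0,[0,0,-2],0]
    - [0,[0,0,-1],0]
    - [0,[0,0,0],0]
    - [0,[0,0,0],0]

```text
t: 15.45
tcp_pos: [0.5703, 0.0414, 0.1496]
ee_rot: [180.0, 0.0, 101.9]
wrist_force: [-0.0, 0.3, -1.5]
grip_width: 0.0141
finger_force: 88.0
```

Emit:
carry_out:
  deltas:
    - [0,[0,0,-2],0]
    - [0,[0,0,-2],0]
    - [0,[0,0,-2],0]
    - [0,[0,0,-1],0]
    - [0,[0,0,0],0]
    - [0,[0,0,0],0]

```text
t: 16.05
tcp_pos: [0.5703, 0.0414, 0.1425]
ee_rot: [-180.0, -0.0, 101.9]
wrist_force: [0.8, -0.7, -1.9]
grip_width: 0.0145
finger_force: 88.0
```

The key is in the keyway, at about 27 mm depth. I'll keep pushing into the spring.

Emit:
carry_out:
  deltas:
    - [0,[0,0,-3],0]
    - [0,[0,0,-3],0]
    - [0,[0,0,-2],0]
    - [0,[0,0,-2],0]
    - [0,[0,0,-2],0]
    - [0,[0,0,0],0]
    - [0,[0,0,0],0]
  squeeze: 110

```text
t: 16.75
tcp_pos: [0.5707, 0.0415, 0.1311]
ee_rot: [179.9, 0.0, 101.9]
wrist_force: [-0.2, -1.0, 7.2]
grip_width: 0.014
finger_force: 112.0
```

Emit:
carry_out:
  deltas:
    - [0,[0,0,-2],0]
    - [0,[0,0,-2],0]
    - [0,[0,0,-1],0]
    - [0,[0,0,0],0]
    - [0,[0,0,0],0]

```text
t: 17.25
tcp_pos: [0.5708, 0.0416, 0.1277]
ee_rot: [179.9, 0.1, 101.9]
wrist_force: [-4.7, -2.6, 21.1]
grip_width: 0.0143
finger_force: 114.3
```

Emit:
carry_out:
  deltas:
    - [0,[0,0,-1],0]
    - [0,[0,0,0],0]
    - [0,[0,0,0],0]
    - [0,[0,0,0],0]

```text
t: 17.65
tcp_pos: [0.5708, 0.0416, 0.1276]
ee_rot: [179.8, 0.1, 101.9]
wrist_force: [-7.5, -3.5, 28.1]
grip_width: 0.0141
finger_force: 115.6
```

```bash
python3 - <<'E'
from h import *
s=ctrl.observe(); a=ctrl.grab_frame('side');ctrl.grab_frame('wrist')
p=s['tcp_pos'];print(s['t'],p,s['ee_rot'],s['wrist_force'],s['finger_force'])
for c in('side','wrist'):
  for n in ['collar','bolt_knob']: print(c,n,[(np.round(r['at'],4).tolist(),round(r['confidence'],2)) for r in ctrl.mark_of(c,n) if np.hypot(*(r['at']-p)[:2])<.15])
u,v=proj('side',[.571,.044,.08]).astype(int); save(cv2.resize(a[v-60:v+60,u-60:u+60],(560,560),interpolation=2),'s8.png')
E
```

```text
17.65 [0.57084431 0.04164254 0.12764652] [1.79845397e+02 1.05476328e-01 1.01910091e+02] [-7.52604629 -3.47923539 28.12280221] 115.57249188423157
side collar [([0.5703, 0.0418, 0.0807], 0.68)]
side bolt_knob [([0.5476, 0.1459, 0.0663], 0.74)]
wrist collar []
wrist bolt_knob [([0.5464, 0.1429, 0.067], 0.97)]
```

View pics/s8.png

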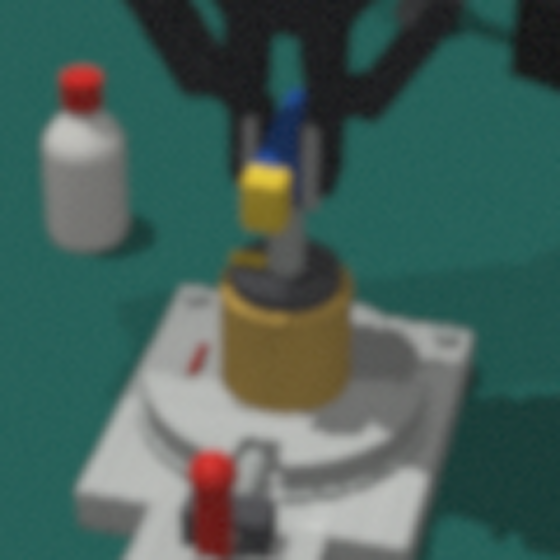

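The collar sits flush on the hub at crop (285,275), the collar mark is at z 0.081, and the bolt is against its guide at (212,500). The push is a hard 28 N, steady. Handing in.

```bash
python3 -c "
from rig import ctrl
print(ctrl.finish_job())"
```

```text
the job is handed in; nothing more can be done
None
```

I handed the job in at about 18 s: the bolt is home in the pulley notch, and the keyed shaft's collar is flush on the hub, still gripped and held down at about 28 N; the hand-in returned no verdict.

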